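Gauge the brass ferrules and reject the tight one

TASK

Check the three brass ferrules on the gauge: push each one gently along its track onto its spring-mounted pin as far as it will go, without driving any pin back to its hard stop. When all three have been tried, leave those that went fully home, up against the shoulder, on their pins, and take the one that stopped short off its pin and put it in the aluminium reject tray, leaving the other things on the bench where they are.

Things in the scene. Friction and masses are not known exactly. Their poses are not given: they have to be found in the camera images.
- gauge: ferrule gauge fixed on the bench: dark wooden deck, 200 x 225 x 10 mm (x -105 to +95 mm), with three parallel tracks at y = +72, 0, -72 mm from x = -104 to +2 mm, each ending at its own gauge pin. A track is two 8 mm steel rods 19 mm apart, polished, tops 22 mm above the bench. Origin: on the bench surface; z up, x along the tracks in the push direction. Steel posts 46 mm high at x = 57 to 75 mm
- home1 (a point): centre of a ferrule fully home on pin 1: gauge x = 0, y = 72 mm, 33 mm above the bench, on the pin axis. The steel pin is 13 mm thick, level, its blunt tip at gauge x = -14 mm pointing to -x, its shoulder disc (30 mm across) with its face at x = +20 mm. A ferrule lying on the track is in line with the pin; a tight one stops with its centre at about x = -18 mm.
- home2 (a point): centre of a ferrule fully home on pin 2: gauge x = 0, y = 0 mm, 33 mm above the bench, on the pin axis. The steel pin is 13 mm thick, level, its blunt tip at gauge x = -14 mm pointing to -x, its shoulder disc (30 mm across) with its face at x = +20 mm. A ferrule lying on the track is in line with the pin; a tight one stops with its centre at about x = -18 mm.
- home3 (a point): centre of a ferrule fully home on pin 3: gauge x = 0, y = -72 mm, 33 mm above the bench, on the pin axis. The steel pin is 13 mm thick, level, its blunt tip at gauge x = -14 mm pointing to -x, its shoulder disc (30 mm across) with its face at x = +20 mm. A ferrule lying on the track is in line with the pin; a tight one stops with its centre at about x = -18 mm.
- ferrule_a: plain brass ferrule (tube) lying on one of the tracks, short of the pin: 40 mm long, 28 mm outside, 16 mm bore at both ends, 6 mm wall, 100 to 170 g; any of the three may be narrower (8 mm) halfway along its bore, which cannot be seen; it then takes only 16 mm of the pin. Origin: its centre; x along its axis
- ferrule_b: plain brass ferrule (tube) lying on one of the tracks, short of the pin: 40 mm long, 28 mm outside, 16 mm bore at both ends, 6 mm wall, 100 to 170 g; any of the three may be narrower (8 mm) halfway along its bore, which cannot be seen; it then takes only 16 mm of the pin. Origin: its centre; x along its axis
- ferrule_c: plain brass ferrule (tube) lying on one of the tracks, short of the pin: 40 mm long, 28 mm outside, 16 mm bore at both ends, 6 mm wall, 100 to 170 g; any of the three may be narrower (8 mm) halfway along its bore, which cannot be seen; it then takes only 16 mm of the pin. Origin: its centre; x along its axis
- pin1 (a joint): how far the sprung gauge pin of the track at gauge y = +72 mm is pushed back along +x, m: 0 at rest, 0.015 at its hard stop. It starts to yield at 4 N, takes 0.7 N more for each mm (11 N at 10 mm), is damped (80 N s/m), and slides back by itself, carrying the ferrule with it, when let go
- pin2 (a joint): how far the sprung gauge pin of the track at gauge y = 0 is pushed back along +x, m: 0 at rest, 0.015 at its hard stop. It starts to yield at 4 N, takes 0.7 N more for each mm (11 N at 10 mm), is damped (80 N s/m), and slides back by itself, carrying the ferrule with it, when let go
- pin3 (a joint): how far the sprung gauge pin of the track at gauge y = -72 mm is pushed back along +x, m: 0 at rest, 0.015 at its hard stop. It starts to yield at 4 N, takes 0.7 N more for each mm (11 N at 10 mm), is damped (80 N s/m), and slides back by itself, carrying the ferrule with it, when let go
- tray: reject tray: open rectangular aluminium tray fixed on the bench, 130 (x) x 100 (y) mm outside, 30 mm high, 4 mm walls and a floor 4 to 5 mm thick. Origin: centre of its underside, z up
- bowl: white ceramic bowl, 100 mm across, 45 mm high; bystander. Origin: centre of its underside
- collar: short brass collar lying flat, 34 mm outside, 10 mm high: not one of the ferrules, bystander. Origin: centre of its underside
- hammer: hammer lying on the bench, bystander
- driver: screwdriver lying on the bench, bystander
- jar: amber glass jar with a steel cap, 56 mm across, 75 mm high, bystander. Origin: centre of its underside
- file_blank: pale wooden handle blank, 110 x 24 x 20 mm, lying on the bench, bystander
There are look-alikes about, which are no part of the job. Leave any pink or purple look-alike of the ferrule_b alone.

How it is judged (in metres and radians):
On the way:
1. all three ferrules are on their pins together, each pushed at least as far as a tight one goes (centre past x = -22 mm in the gauge's frame) (x of each of ferrule_a, ferrule_b, ferrule_c in the frame of gauge above -0.022 m and z of ferrule_a in the frame of gauge between 0.029 and 0.038 m and angle between the x axis of each of ferrule_a, ferrule_b, ferrule_c and the x axis of gauge, either way round below 0.15 rad and z of ferrule_b in the frame of gauge between 0.029 and 0.038 m and z of ferrule_c in the frame of gauge between 0.029 and 0.038 m), for 0.2 s.
At the end, for the whole second after the job is handed in: Two ferrules lie on their tracks with their centres within 4 mm of the home position (x = 0 in the gauge's frame), level and in line; the third lies inside the reject tray, its centre below the rim; all are at rest (((x of ferrule_a in the frame of tray between -0.06 and 0.06 m and y of ferrule_a in the frame of tray between -0.045 and 0.045 m and z of ferrule_a in the frame of tray below 0.03 m and x of ferrule_b in the frame of gauge between -0.004 and 0.004 m and z of ferrule_b in the frame of gauge between 0.029 and 0.038 m and angle between the x axis of each of ferrule_b, ferrule_c and the x axis of gauge, either way round below 0.15 rad and x of ferrule_c in the frame of gauge between -0.004 and 0.004 m and z of ferrule_c in the frame of gauge between 0.029 and 0.038 m) or (x of ferrule_b in the frame of tray between -0.06 and 0.06 m and y of ferrule_b in the frame of tray between -0.045 and 0.045 m and z of ferrule_b in the frame of tray below 0.03 m and x of ferrule_a in the frame of gauge between -0.004 and 0.004 m and z of ferrule_a in the frame of gauge between 0.029 and 0.038 m and angle between the x axis of each of ferrule_a, ferrule_c and the x axis of gauge, either way round below 0.15 rad and x of ferrule_c in the frame of gauge between -0.004 and 0.004 m and z of ferrule_c in the frame of gauge between 0.029 and 0.038 m) or (x of ferrule_c in the frame of tray between -0.06 and 0.06 m and y of ferrule_c in the frame of tray between -0.045 and 0.045 m and z of ferrule_c in the frame of tray below 0.03 m and x of ferrule_a in the frame of gauge between -0.004 and 0.004 m and z of ferrule_a in the frame of gauge between 0.029 and 0.038 m and angle between the x axis of each of ferrule_a, ferrule_b and the x axis of gauge, either way round below 0.15 rad and x of ferrule_b in the frame of gauge between -0.004 and 0.004 m and z of ferrule_b in the frame of gauge between 0.029 and 0.038 m)) and linear speed of each of ferrule_a, ferrule_b, ferrule_c below 0.02 m/s); the robot touches nothing.
It fails at once if a pin is driven back 13 mm or more, to its hard stop (value of joint any of pin1, pin2, pin3 above 0.013 m).
It fails at once if a bystander is moved more than 30 mm (distance of any of bowl, collar, hammer, driver, jar, file_blank from where it was at the start of the episode above 0.03 m).
It also fails if it takes over 67 s, if anything falls off the work surface, if the arm or the gripper's body presses on something with over 40 N, if the wrist force passes 120 N, or if a joint passes its speed limit or range.

ROBOT

A 6-joint arm with a two-finger parallel gripper is mounted at the origin on the work surface. World frame = base frame: x ahead of the robot, y to its left, z up, the work surface at z = 0. Lengths are in mm, angles in rad, forces in N, time in s.
With the tool pointing down it reaches from about 350 to 875 mm from the base axis. Payload 4.2 kg.
Tool frame: the origin (TCP) lies at the very end of the fingers, on their centre line; the grasp point (between the pads) lies 19 mm behind it; z points along the fingers, y is the line along which they close (so a half turn about z gives the same grasp; the last joint's range is limited). The gripper opens to 87 mm and grips with 3 to 60 N. Pads are 19 mm wide; open, the fingers measure 117 mm over their backs; the gripper's body (75 mm by 190 mm) begins 51 mm behind the grasp point.
Start: joints at [-1.027, 0.385, 0.008, 0, -1.194, -0.259], TCP at [175.62, -599.797, 222.55] pointing down, gripper open.
Joint ranges: [-3.14, 3.14], [-1.21, 2.06], [-1.07, 1.41], [-3.16, 2.05], [-2.99, -0.16], [-3.1, 3.1]. Speed limits (rad/s): [2.79, 2.79, 3.14, 3.14, 3.14, 3.14].

INTERFACE

Orientations are given as a unit quaternion [x, y, z, w].
In Python, from rig import ctrl gives the robot as it stands.
- The arm moves only by the shell command python3 -m pendant 'ROWS' [FORCE]. ROWS is a JSON list of rows, 1 to 12 of them, each an object with the fields r (a list: a rotation vector rx, ry, rz in parts of the range, where 1.0 means 90 degrees), d (a list: dx, dy, dz in parts of the range, where 1.0 means 250 mm), jaw (the opening from 0.0 (shut) to 1.0 (fully open)); a field left out counts as zero (the opening has to be given); each row shifts and turns the commanded pose from where the row before left it, along the tool's axes as they then stand; what a row does not reach is not made up. A row lasts 1/12 s, in which the tool goes at most 41.7 mm and 0.125 rad, less where a joint would pass 70% of its speed; a pose out of reach is approached as far as the arm can. The fingers move at their own pace and stop on an object; FORCE is the grip in N (left out, the last holds). Time passes only in rows, so rows that do not move let the fingers close. It prints the time, the measured TCP pose, the force, the opening and the grip force at its end. Input that does not fit is refused with a message, and nothing moves.
- ctrl.get_state(): the state, without advancing time (a new reading comes with each control period).
- ctrl.grab_frame(name): name is "scene" or "top" or "wrist"; returns the picture (400x640x3 uint8, red, green, blue); there is no depth.
- ctrl.camera_params(name): a dict with "fx", "fy", "cx", "cy" (pixels), "k1" (the pictures are not rectified: a ray, as slopes to the right and down, at radius r is drawn at 1 + k1 r^2 times it, then the intrinsics apply), "rvec" (rotation vector, rad) and "tvec" (3), from world to camera coordinates, as OpenCV has them; the wrist camera has in their place "mount" (4x4, takes a point from camera to tool coordinates, whose origin is the TCP and whose axes are the flange's). Camera axes: x right, y down, z forward; pixel columns grow to the right and rows downward; lengths in mm; the calibration is good to about 2 mm. A picture is of the moment at which its call begins: read the wrist's pose just before it. camera_params takes no time and is no camera call.
- ctrl.hand_in(): hands the job in; it is judged then, once.
The state is a dict: "time": time; "q": joint angles; "qvel": joint speeds; "joint_efforts": joint torques, N m; "tool_pos": TCP position; "orientation": TCP orientation; "contact_force": force on the tool from outside, world axes, zero at the start; "ft_torque": the same for the moment, N m; "width": opening from 0.0 (shut) to 1.0 (fully open); "grasp_force": force on a finger pad.
Only numpy, scipy, OpenCV 4.12 (cv2) and the standard library are available. Lean on these libraries where they do the work, as an engineer would, in place of code of your own. Each camera call takes 0.05 s, during which the arm holds its last target. There are 200 camera calls.

## Working session

There is one attempt and no reset: what is moved stays moved. The work goes in short steps, Python scripts to look and compute and a shell command to move; the robot and the scene stay as the last step left them, time stands still between calls to the robot, and variables do not carry over. Pictures are saved under pics/ and viewed, at most 10 in all, crops included, and the job is handed in when it is done.

```bash
ls; mkdir -p pics; python3 - <<'E'
from rig import ctrl
import cv2
for n in("scene","top"):
    cv2.imwrite(f"pics/{n}0.png",ctrl.grab_frame(n)[:,:,::-1]); print(n,ctrl.camera_params(n))
print(ctrl.camera_params("wrist")); print(ctrl.get_state())
E
```

```text
pics
scene {'fx': 417.0064659031431, 'fy': 417.0064659031431, 'cx': 317.30392544633054, 'cy': 195.78065484233485, 'k1': -0.024445442846373778, 'rvec': array([ 0.68872627,  2.76673851, -0.92403211]), 'tvec': array([ 494.59417601, -152.48039184, 1459.33266337])}
top {'fx': 454.28829515959256, 'fy': 454.28829515959256, 'cx': 320.3974471467149, 'cy': 201.53391764461563, 'k1': -0.07483424009794166, 'rvec': array([ 2.14602305, -2.19556567,  0.08934313]), 'tvec': array([   2.77094351,  549.69625193, 1192.10902249])}
{'fx': 317.97861802374365, 'fy': 317.97861802374365, 'cx': 318.23876815597885, 'cy': 202.89354618522236, 'k1': -0.05098211071419252, 'mount': array([[ 1.38203315e-03, -9.55597006e-01, -2.94673465e-01,
         8.30442360e+01],
       [ 9.99999041e-01,  1.29290765e-03,  4.97272948e-04,
        -1.50889506e-01],
       [-9.42069628e-05, -2.94673870e-01,  9.55597876e-01,
        -1.62345565e+02],
       [ 0.00000000e+00,  0.00000000e+00,  0.00000000e+00,
         1.00000000e+00]])}
{'time': 0.1, 'q': array([-1.02739069e+00,  3.85491176e-01,  6.79127681e-03, -4.57497958e-04,
       -1.19401902e+00, -2.58604285e-01]), 'qvel': array([-0.0012501 , -0.00339766,  0.00350257,  0.00125859, -0.0006577 ,
        0.00075593]), 'joint_efforts': array([ 1.63731038e-04, -3.91689885e+01,  1.87935126e+01,  4.23191965e+00,
        1.34809440e-02, -7.35955450e-05]), 'tool_pos': array([ 175.48006549, -599.30341601,  221.56997445]), 'orientation': array([-1.41836315e-01,  9.89889636e-01,  9.68029529e-04, -1.79480196e-04]), 'contact_force': array([ 0.12660397,  0.26484796, -0.15752024]), 'ft_torque': array([0.00063299, 0.03413048, 0.01578259]), 'grasp_force': 0.0, 'width': 0.9980416793158041}
```

View pics/top0.png

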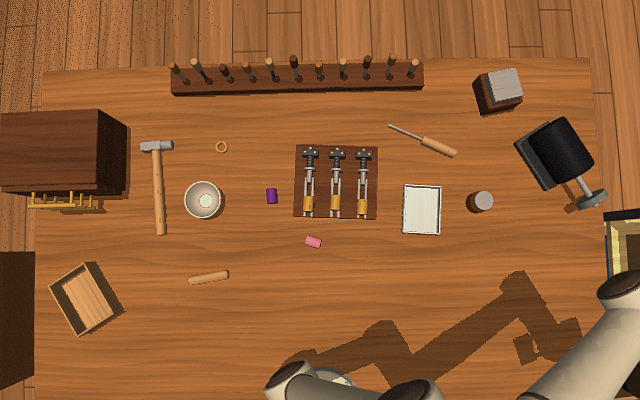

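View pics/scene0.png

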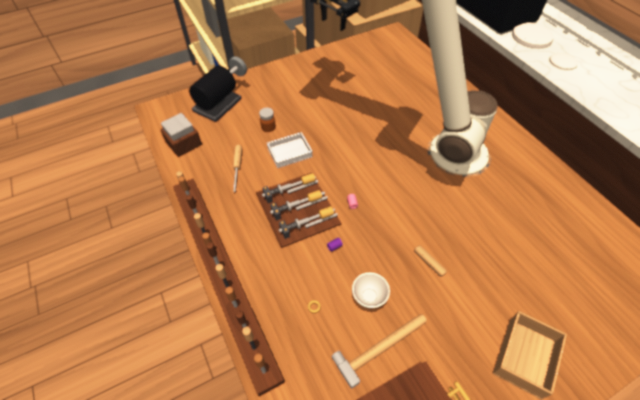

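The top view shows the gauge around (337,182) with ferrules near (308,205), (335,205) and (362,205). The pins point towards the robot, and the tray is at (422,209). In the scene view the ferrules are near (309,181), (316,197) and (327,214), with the tray at (290,150). Next I measure these from both views.

```bash
cat > h.py <<'E'
from rig import ctrl
import numpy as np, cv2
from scipy.spatial.transform import Rotation as R
def cam(n,st=None):
    p=ctrl.camera_params(n)
    if 'mount' in p:
        st=st or ctrl.get_state(); T=np.eye(4); T[:3,:3]=R.from_quat(st['orientation']).as_matrix(); T[:3,3]=st['tool_pos']
        M=T@np.array(p['mount']); Rc=M[:3,:3]; C=M[:3,3]
    else:
        Rc=R.from_rotvec(p['rvec']).as_matrix().T; C=-Rc@p['tvec']
    return p,Rc,C
def rays(c,uv):
    p,Rc,C=c; d=np.atleast_2d(np.float64(uv)); d=(d-[p['cx'],p['cy']])/[p['fx'],p['fy']]
    s=d.copy()
    for _ in range(9): s=d/(1+p['k1']*(s**2).sum(1,keepdims=True))
    return np.c_[s,np.ones(len(s))]@Rc.T
def plane(c,uv,z):
    d=rays(c,uv); return c[2]+d*((z-c[2][2])/d[:,2:])
def tri(c1,u1,c2,u2):
    d1=rays(c1,u1)[0];d2=rays(c2,u2)[0]
    s=np.linalg.lstsq(np.c_[d1,-d2],c2[2]-c1[2],rcond=None)[0]
    a=c1[2]+d1*s[0];b=c2[2]+d2*s[1]; return (a+b)/2,np.linalg.norm(a-b)
def blobs(m,lo,hi):
    n,l,s,c=cv2.connectedComponentsWithStats(m.astype(np.uint8))
    return [(s[i,4],c[i],l==i) for i in range(1,n) if lo<s[i,4]<hi]
E
cat > m.py <<'E'
from h import *
im={n:cv2.imread(f"pics/{n}0.png") for n in("top","scene")}; c={n:cam(n) for n in im}
roi={"top":(290,385,140,225),"scene":(250,345,170,250)}; F={}
for n in im:
    x0,x1,y0,y1=roi[n]; hsv=cv2.cvtColor(im[n],cv2.COLOR_BGR2HSV); m=np.zeros(hsv.shape[:2],bool)
    m[y0:y1,x0:x1]=cv2.inRange(hsv,(10,130,165),(30,255,255))[y0:y1,x0:x1]>0
    B=blobs(m,30,600); F[n]=[b[1] for b in B]
    for b in B: print(n,b[0],b[1].round(1))
    d=np.zeros(m.shape,np.uint8); d[y0-4:y1+4,x0-4:x1+4]=(hsv[...,2]<95)[y0-4:y1+4,x0-4:x1+4]
    d=cv2.morphologyEx(d,cv2.MORPH_CLOSE,np.ones((9,9)));
    b=max(blobs(d,500,99999),key=lambda b:b[0]); r=cv2.minAreaRect(cv2.findContours(b[2].astype(np.uint8),0,2)[0][0])
    P=plane(c[n],cv2.boxPoints(r),10); print(n,"deck",r,P.round(1).tolist())
    t=np.zeros(m.shape,np.uint8); X=(395,450,175,245) if n=="top" else (258,320,125,172)
    t[X[2]:X[3],X[0]:X[1]]=(hsv[...,1]<70)[X[2]:X[3],X[0]:X[1]]
    b=max(blobs(t,100,99999),key=lambda b:b[0]); r=cv2.minAreaRect(cv2.findContours(b[2].astype(np.uint8),0,2)[0][0]); print(n,"tray",r,plane(c[n],cv2.boxPoints(r),30).round(1).tolist())
F['top'].sort(key=lambda a:a[0]); F['scene'].sort(key=lambda a:-a[1])
for a,b in zip(F['top'],F['scene']): print(tri(c['top'],a,c['scene'],b), plane(c['top'],a,40).round(1))
E
python3 m.py
```

```text
top 95 [302.2 141.3]
top 157 [361.4 143.5]
top 74 [380.9 152.8]
top 112 [292.  166.2]
top 227 [380.7 178.7]
top 50 [291.6 186. ]
top 117 [334.9 201.8]
top 119 [307.3 203.1]
top 119 [362.  206.1]
top 477 [332.7 219.4]
top 42 [365.  223.9]
top deck ((335.949951171875, 181.85000610351562), (81.31462860107422, 72.02469635009766), 2.12109637260437) [[512.4, 62.7, 10.0], [710.3, 52.1, 10.0], [696.6, -170.8, 10.0], [499.2, -156.8, 10.0]]
top tray ((421.4002685546875, 208.9943084716797), (39.421409606933594, 48.26412582397461), 3.2704875469207764) [[463.1, -220.2, 30.0], [591.8, -232.4, 30.0], [583.3, -338.3, 30.0], [454.6, -325.0, 30.0]]Traceback (most recent call last):
  File "m.py", line 11, in <module>
    b=max(blobs(d,500,99999),key=lambda b:b[0]); r=cv2.minAreaRect(cv2.findContours(b[2].astype(np.uint8),0,2)[0][0])
ValueError: max() iterable argument is empty
```

The manual's scale: shifts go in shares of 250 mm and turns go in shares of 90 degrees. Converting my numbers, 33.6 mm is 0.1344, -20.6 mm is -0.0824, 0.115 rad is 0.0732.

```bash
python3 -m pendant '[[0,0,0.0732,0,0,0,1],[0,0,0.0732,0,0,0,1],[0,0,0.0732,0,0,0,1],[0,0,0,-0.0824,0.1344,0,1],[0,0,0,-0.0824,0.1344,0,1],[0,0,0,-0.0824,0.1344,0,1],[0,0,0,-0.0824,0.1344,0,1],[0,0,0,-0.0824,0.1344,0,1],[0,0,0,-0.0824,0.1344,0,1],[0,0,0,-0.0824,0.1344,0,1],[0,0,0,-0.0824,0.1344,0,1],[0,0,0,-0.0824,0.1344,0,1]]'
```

```text
refused: ROWS must be a list of objects, one for each row. Nothing was moved.
```

The call was refused and nothing moved: it wants a list of objects, one for each row. Same move again in that form.

```bash
python3 -m pendant '[{"r": [0,0,0.0732],"jaw": 1},{"r": [0,0,0.0732],"jaw": 1},{"r": [0,0,0.0732],"jaw": 1},{"d": [-0.0824,0.1344,0],"jaw": 1},{"d": [-0.0824,0.1344,0],"jaw": 1},{"d": [-0.0824,0.1344,0],"jaw": 1},{"d": [-0.0824,0.1344,0],"jaw": 1},{"d": [-0.0824,0.1344,0],"jaw": 1},{"d": [-0.0824,0.1344,0],"jaw": 1},{"d": [-0.0824,0.1344,0],"jaw": 1},{"d": [-0.0824,0.1344,0],"jaw": 1},{"d": [-0.0824,0.1344,0],"jaw": 1}]' && python3 -m pendant '[{"d": [-0.0824,0.1344,0],"jaw": 1},{"d": [-0.0824,0.1344,0],"jaw": 1},{"d": [-0.0824,0.1344,0],"jaw": 1},{"d": [-0.0824,0.1344,0],"jaw": 1},{"d": [-0.0824,0.1344,0],"jaw": 1},{"d": [-0.0824,0.1344,0],"jaw": 1},{"d": [-0.0824,0.1344,0],"jaw": 1},{"d": [-0.0824,0.1344,0],"jaw": 1},{"jaw": 1},{"jaw": 1}]'
python3 - <<'E'
from h import *
s=ctrl.get_state(); cv2.imwrite("pics/w1.png",ctrl.grab_frame("wrist")[:,:,::-1]); np.savez("w1.npz",o=s['orientation'],p=s['tool_pos']); print(s['time'],s['tool_pos'],s['orientation'],s['contact_force'])
E
```

```text
time: 1.1
tool_pos: [379.3, -307.2, 222.4]
orientation: [0.03, 1.0, 0.0, -0.0]
contact_force: [0.2, -0.5, 0.3]
width: 1.0
grasp_force: 0.0
time: 1.93
tool_pos: [560.0, -48.9, 221.5]
orientation: [0.029, 1.0, -0.0, -0.001]
contact_force: [0.7, -0.2, -0.4]
width: 0.999
grasp_force: 0.0
1.9333 [559.98972952 -48.94075729 221.47404548] [ 2.86305782e-02  9.99589591e-01 -7.27478230e-05 -9.66194258e-04] [ 0.67732803 -0.18702145 -0.3519611 ]
```

View pics/w1.png

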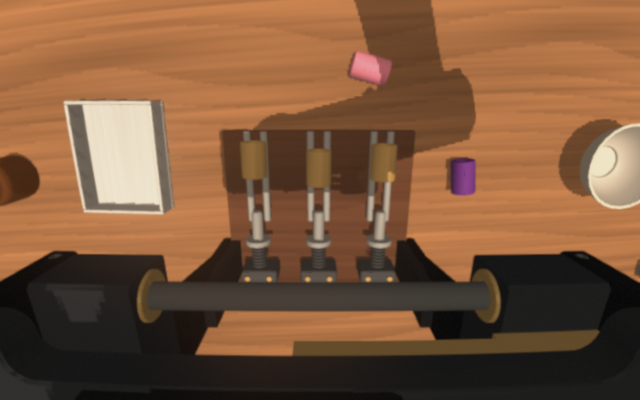

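The wrist view shows ferrules at about (254,159), (318,168) and (383,162), pins below them, and the tray at about (120,157). I'll take a second view closer in to triangulate.

To row units: 26 mm is 0.104, 24 mm is 0.096.

```bash
python3 -m pendant '[{"d": [0.096,0,0.104],"jaw": 1},{"d": [0.096,0,0.104],"jaw": 1},{"d": [0.096,0,0.104],"jaw": 1},{"jaw": 1},{"jaw": 1}]'
cat > m2.py <<'E'
from h import *
def view(n):
    z=np.load(n+".npz"); return cv2.imread(f"pics/{n}.png"),cam("wrist",{'orientation':z['o'],'tool_pos':z['p']})
def px(c,P):
    p,Rc,C=c; d=(np.array(P)-C)@Rc; s=d[:2]/d[2]; return s*(1+p['k1']*s@s)*p['fx']+[p['cx'],p['cy']]
G=np.array([609.6,-53.5,0]); ex=np.array([.998,-.062,0]); ey=np.array([.062,.998,0])
def find(im,c):
    hsv=cv2.cvtColor(im,cv2.COLOR_BGR2HSV); m=np.zeros(hsv.shape[:2],np.uint8)
    q=np.array([px(c,G+ex*a+ey*b+[0,0,20]) for a in(-125,-30) for b in(-98,98)]); x0,y0=np.maximum(q.min(0),0).astype(int); x1,y1=q.max(0).astype(int)
    m[y0:y1,x0:x1]=cv2.inRange(hsv,(14,120,75),(28,255,255))[y0:y1,x0:x1]
    m=cv2.morphologyEx(m,cv2.MORPH_CLOSE,np.ones((5,5))); m=cv2.morphologyEx(m,cv2.MORPH_OPEN,np.ones((9,9)))
    o=[]
    for b in blobs(m,150,9000):
        r=cv2.boundingRect(b[2].astype(np.uint8)); o.append((b[1],r,b[0]))
    return sorted(o,key=lambda a:a[0][0]),m
def rel(P): d=P-G; return np.array([d@ex,d@ey,P[2]]).round(1)
if __name__=="__main__":
    s=ctrl.get_state(); cv2.imwrite("pics/w2.png",ctrl.grab_frame("wrist")[:,:,::-1]); np.savez("w2.npz",o=s['orientation'],p=s['tool_pos']); print(s['tool_pos'])
    V=[view("w1"),view("w2")]; Fs=[find(*v)[0] for v in V]
    for f in Fs:print([(a.round(1).tolist(),r,n) for a,r,n in f])
    vis=V[1][0].copy(); vis[find(*V[1])[1]>0]=(0,255,0); cv2.imwrite("pics/w2v.png",vis)
    for a,b in zip(*Fs):
        # blob centroid = visible upper surface
        P,e=tri(V[0][1],a[0],V[1][1],b[0]); print(P.round(1),round(e,1),rel(P))
E
python3 m2.py
```

```text
time: 2.4
tool_pos: [484.3, -48.0, 143.2]
orientation: [0.031, 1.0, -0.001, -0.002]
contact_force: [1.2, 0.3, 1.6]
width: 1.0
grasp_force: 0.0
[484.27118893 -48.0009708  143.2315044 ]
[([252.8, 159.2], (240, 140, 26, 40), np.int32(970)), ([318.4, 167.5], (306, 148, 26, 40), np.int32(977)), ([383.5, 162.1], (371, 143, 26, 39), np.int32(948))]
[([250.3, 254.5], (240, 230, 22, 50), np.int32(973)), ([322.6, 261.4], (308, 239, 30, 44), np.int32(1251)), ([391.3, 254.3], (384, 232, 18, 47), np.int32(560))]
[ 529.7 -117.4   37.6] 4.7 [-75.8 -68.7  37.6]
[543.8 -48.3  31.7] 0.3 [-65.9   1.1  31.7]
[542.6  21.9  27.6] 6.8 [-71.6  71.1  27.6]
```

View pics/w2v.png

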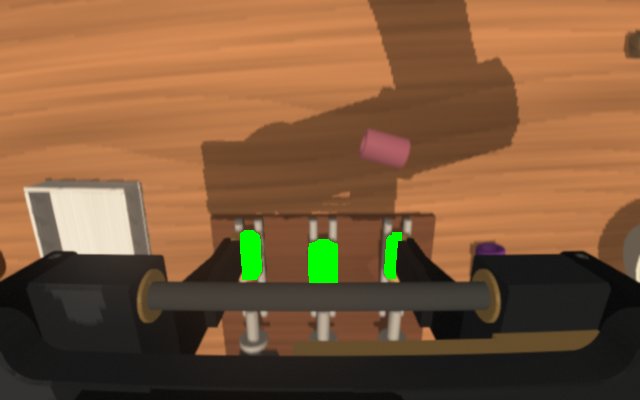

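The mask shows the ferrules at (250,254), (322,261) and (391,254), the outer two partly hidden by the fingers. The deck's near corners are at (211,214) and (434,214).

```bash
python3 - <<'E'
from m2 import *
i1,c1=view("w1"); i2,c2=view("w2")
a=find(i1,c1)[0]
for f in a:
    x,y,w,h=f[1]; P=plane(c1,[f[0],(x+w/2,y),(x+w/2,y+h)],40); print("ferr z40 c/back/front",[rel(p).tolist() for p in P],P[0].round(1))
def corners(im,c,zs,g):
    out=[]
    gray=cv2.GaussianBlur(im,(3,3),0)[...,2]
    for u in g:
        q=cv2.cornerSubPix(gray,np.float32([[u]]),(4,4),(-1,-1),(3,30,.01))[0]; P=plane(c,q,zs)[0]; out.append(P); print(q[0].round(1),P.round(1))
    return out
A=corners(i2,c2,10,[(211,214),(434,214)]); d=A[0]-A[1]; print("yaw",np.arctan2(d[0],-d[1]),np.linalg.norm(d), (A[0]+A[1])/2)
B=corners(i1,c1,10,[(222,130),(414,130)]); d=B[0]-B[1]; print("yaw",np.arctan2(d[0],-d[1]),np.linalg.norm(d),(B[0]+B[1])/2)
print("tray");corners(i1,c1,30,[(65,101),(162,99),(84,213),(172,212)])
# pin shoulder/tip in w1: tips
print([rel(p) for p in plane(c1,[(258,211),(318,211),(380,211)],35)])
E
```

```text
ferr z40 c/back/front [[-76.3, -70.6, 40.0], [-97.0, -69.3, 40.0], [-53.2, -71.6, 40.0]] [ 529.  -119.3   40. ]
ferr z40 c/back/front [[-67.5, 0.9, 40.0], [-88.8, 1.4, 40.0], [-44.4, 1.7, 40.0]] [542.3 -48.4  40. ]
ferr z40 c/back/front [[-74.0, 71.9, 40.0], [-94.7, 71.2, 40.0], [-51.8, 73.9, 40.0]] [540.2  22.9  40. ]
[210.1 217.1] [ 500.1 -157.2   10. ]
[432.7 212.5] [508.5  63.   10. ]
yaw -0.03799236393725598 220.43872791656122 [504.30845899 -47.09520934  10.        ]
[219.9 130.2] [ 497.6 -160.2   10. ]
[413.8 129.6] [509.5  64.   10. ]
yaw -0.0533009280584345 224.44735705242104 [503.55512034 -48.09626764  10.        ]
tray
[ 66.3 103.4] [ 455.6 -322.    30. ]
[160.1  99.4] [ 459.8 -214.5   30. ]
[ 84. 213.] [ 582.7 -335.1   30. ]
[172. 212.] [ 587.3 -225.1   30. ]
[array([-15.3, -68.8,  35. ]), array([-15.7,   0.8,  35. ]), array([-16.1,  72.6,  35. ])]
```

To row units: 39.3 mm is 0.1572, 2.3 mm is 0.0092.

```bash
python3 -m pendant '[{"d": [0,0.0092,0.1572],"jaw": 0},{"d": [0,0,0.1572],"jaw": 0},{"d": [0,0,0.1572],"jaw": 0},{"jaw": 0},{"jaw": 0},{"jaw": 0},{"jaw": 0},{"jaw": 0}]' 10; cat > st.py <<'E'
from h import *
s=ctrl.get_state(); d=s['tool_pos']-[609,-52.7,0]; a=-.056; print(round(s['time'],2),"xg %.1f yg %.1f z %.1f"%(d[0]*np.cos(a)+d[1]*np.sin(a),-d[0]*np.sin(a)+d[1]*np.cos(a),d[2]),s['contact_force'].round(1),round(s['width'],3))
E
python3 st.py
```

```text
time: 3.12
tool_pos: [490.0, -43.8, 29.4]
orientation: [0.03, 1.0, 0.001, 0.003]
contact_force: [-0.1, -0.3, 0.4]
width: 0.48
grasp_force: 0.0
3.12 xg -119.3 yg 2.3 z 29.4 [-0.1 -0.3  0.4] 0.48
```

```bash
python3 -m pendant '[{"jaw": 0},{"jaw": 0},{"jaw": 0},{"jaw": 0},{"jaw": 0},{"jaw": 0}]';python3 st.py
```

```text
time: 3.62
tool_pos: [487.8, -44.1, 26.6]
orientation: [0.03, 1.0, -0.0, -0.0]
contact_force: [0.2, 0.9, -0.0]
width: 0.044
grasp_force: 0.0
3.62 xg -121.5 yg 1.8 z 26.6 [ 0.2  0.9 -0. ] 0.044
```

To row units: -8 mm is -0.032, -1.5 mm is -0.006.

```bash
python3 -m pendant '[{"d": [-0.032,-0.006,0.004],"jaw": 0},{"d": [-0.032,0,0],"jaw": 0},{"d": [-0.032,0,0],"jaw": 0},{"d": [-0.032,0,0],"jaw": 0},{"d": [-0.032,0,0],"jaw": 0},{"d": [-0.032,0,0],"jaw": 0},{"d": [-0.032,0,0],"jaw": 0},{"d": [-0.024,0,0],"jaw": 0},{"jaw": 0},{"jaw": 0},{"jaw": 0}]';python3 st.py
```

```text
time: 4.53
tool_pos: [549.3, -49.3, 25.5]
orientation: [0.03, 1.0, 0.0, -0.0]
contact_force: [-0.1, -0.5, 0.2]
width: 0.004
grasp_force: 0.0
4.53 xg -59.8 yg 0.0 z 25.5 [-0.1 -0.5  0.2] 0.004
```

To row units: -3 mm is -0.012, -2 mm is -0.008.

```bash
python3 -m pendant '[{"d": [-0.012,0,0],"jaw": 0},{"d": [-0.012,0,0],"jaw": 0},{"d": [-0.012,0,0],"jaw": 0},{"d": [-0.012,0,0],"jaw": 0},{"d": [-0.008,0,0],"jaw": 0},{"jaw": 0},{"jaw": 0},{"jaw": 0}]';python3 st.py; python3 -m pendant '[{"d": [-0.008,0,0],"jaw": 0},{"d": [-0.008,0,0],"jaw": 0},{"jaw": 0},{"jaw": 0}]';python3 st.py;
```

```text
time: 5.2
tool_pos: [563.7, -50.1, 25.7]
orientation: [0.03, 1.0, 0.0, 0.0]
contact_force: [0.1, -0.7, 0.6]
width: 0.008
grasp_force: 0.0
5.2 xg -45.3 yg 0.0 z 25.7 [ 0.1 -0.7  0.6] 0.008
time: 5.53
tool_pos: [567.9, -50.4, 25.7]
orientation: [0.03, 1.0, 0.0, 0.0]
contact_force: [-0.9, 0.1, -0.5]
width: 0.008
grasp_force: 0.0
5.53 xg -41.2 yg 0.0 z 25.7 [-0.9  0.1 -0.5] 0.008
```

To row units: -2 mm is -0.008.

```bash
for i in 1 ; do python3 -m pendant '[{"d": [-0.008,0,0],"jaw": 0},{"d": [-0.008,0,0],"jaw": 0},{"jaw": 0},{"jaw": 0}]'|grep contact; python3 st.py; done
python3 - <<'E'
from h import *
a=ctrl.grab_frame("top")[130:230,280:390,::-1]; b=ctrl.grab_frame("wrist")[180:,160:480,::-1]
cv2.imwrite("pics/c1.png",np.hstack([cv2.resize(a,(484,440),interpolation=2),cv2.resize(b,(310,440))]))
E
```

```text
contact_force: [0.1, -0.6, -0.1]
5.87 xg -37.2 yg 0.0 z 25.7 [ 0.1 -0.6 -0.1] 0.002
```

View pics/c1.png

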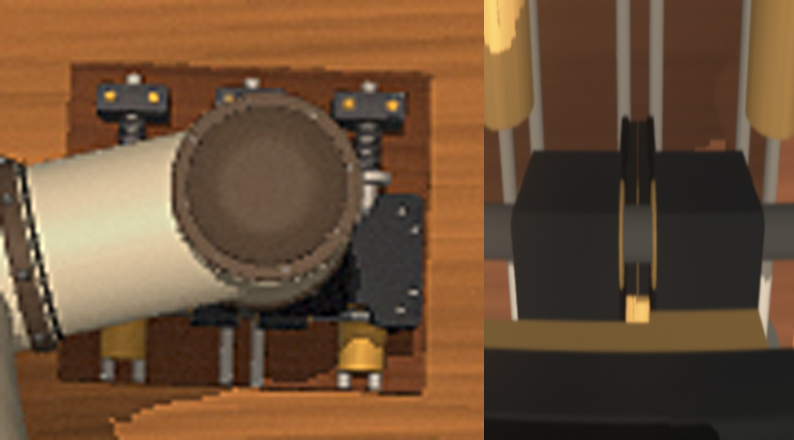

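The crop shows the closed fingers on the rods and brass just beyond them, with the outer ferrules still untouched. I'll open the fingers slightly so they press the ring on both sides at axis height, then continue.

To row units: -2 mm is -0.008, -1 mm is -0.004.

```bash
python3 -m pendant '[{"d": [0.004,0,0],"jaw": 0.18},{"jaw": 0.18},{"jaw": 0.18},{"d": [-0.008,0,0],"jaw": 0.18},{"d": [-0.008,0,0],"jaw": 0.18},{"d": [-0.004,0,0],"jaw": 0.18},{"jaw": 0.18},{"jaw": 0.18},{"jaw": 0.18}]'|grep aaa; python3 st.py;  python3 -m pendant '[{"d": [-0.008,0,0],"jaw": 0.18},{"d": [-0.004,0,0],"jaw": 0.18},{"jaw": 0.18},{"jaw": 0.18},{"jaw": 0.18}]'|grep aaa; python3 st.py
```

```text
6.72 xg -33.4 yg -0.0 z 25.6 [-1.1 -0.3  0.2] 0.174
7.13 xg -30.3 yg -0.0 z 25.7 [ 0.1  0.3 -0.3] 0.178
```

To row units: -2 mm is -0.008, -1 mm is -0.004.

```bash
python3 -m pendant '[{"d": [-0.008,0,0],"jaw": 0.18},{"d": [-0.004,0,0],"jaw": 0.18},{"jaw": 0.18},{"jaw": 0.18},{"jaw": 0.18}]'|grep aaa; python3 st.py;  python3 -m pendant '[{"d": [-0.008,0,0],"jaw": 0.18},{"jaw": 0.18},{"jaw": 0.18},{"jaw": 0.18}]'|grep aaa; python3 st.py
```

```text
7.55 xg -29.5 yg -0.3 z 25.1 [-5.1  1.5  1. ] 0.178
7.88 xg -28.1 yg -0.3 z 24.9 [-6.   1.8  1.1] 0.183
```

Force rises at finger front about -20, so the middle ferrule is fully home. Next is track 1.

To row units: 36 mm is 0.144, 27 mm is 0.108.

```bash
python3 -m pendant '[{"d": [0.032,0,0],"jaw": 0.18},{"d": [0.108,0,0],"jaw": 0.18},{"d": [0.108,0,0],"jaw": 0.18},{"d": [0.108,0,0],"jaw": 0.18},{"d": [0,0.144,0],"jaw": 0.18},{"d": [0,0.144,0],"jaw": 0.18},{"jaw": 0.18},{"jaw": 0.18},{"jaw": 0.18},{"jaw": 0.18},{"jaw": 0.18}]'|grep aaa; python3 st.py; python3 - <<'E'
from h import *
c=cam("top"); print(plane(c,[(313,242)],25))
cv2.imwrite("pics/w3.png",ctrl.grab_frame("wrist")[:,:,::-1])
E
```

```text
8.8 xg -114.1 yg 71.5 z 25.6 [-0.4  0.5  1.3] 0.18
[[442.036371   12.3136843  25.       ]]
```

View pics/w3.png

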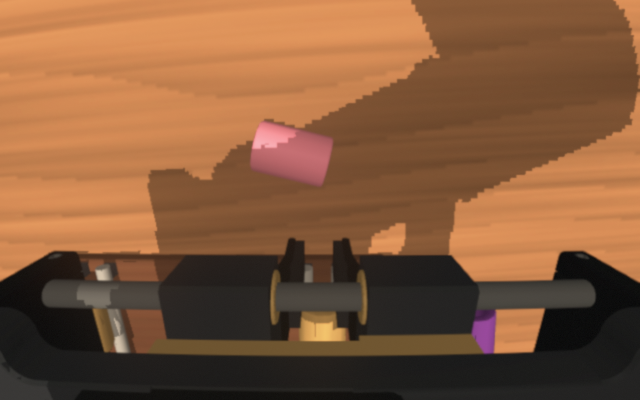

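The ferrule on track 1 (323,325) sits in line between the fingers (292 to 345), and the pink look-alike is well clear. Pushing.

To row units: -8 mm is -0.032, -4 mm is -0.016.

```bash
python3 -m pendant '[{"d": [-0.032,0.0028,0],"jaw": 0.18},{"d": [-0.032,0,0],"jaw": 0.18},{"d": [-0.032,0,0],"jaw": 0.18},{"d": [-0.032,0,0],"jaw": 0.18},{"d": [-0.032,0,0],"jaw": 0.18},{"d": [-0.032,0,0],"jaw": 0.18},{"d": [-0.032,0,0],"jaw": 0.18},{"d": [-0.016,0,0],"jaw": 0.18},{"jaw": 0.18},{"jaw": 0.18}]'|grep aaa;python3 st.py; python3 -m pendant '[{"d": [-0.012,0,0],"jaw": 0.18},{"d": [-0.012,0,0],"jaw": 0.18},{"d": [-0.008,0,0],"jaw": 0.18},{"jaw": 0.18},{"jaw": 0.18},{"jaw": 0.18}]'|grep aaa;python3 st.py
```

```text
9.68 xg -54.0 yg 72.8 z 25.5 [ 0.6 -0.2  0.7] 0.178
10.18 xg -47.2 yg 72.6 z 25.4 [-4.9  1.7  1.4] 0.18
```

To row units: -2 mm is -0.008.

```bash
python3 -m pendant '[{"d": [-0.008,0,0],"jaw": 0.18},{"jaw": 0.18},{"jaw": 0.18},{"jaw": 0.18}]'|grep aaa;python3 st.py; python3 -m pendant '[{"d": [0.032,0,0],"jaw": 0.18},{"d": [0.1,0,0],"jaw": 0.18},{"d": [0.152,0,0],"jaw": 0.18},{"d": [0,-0.144,0],"jaw": 0.18},{"d": [0,-0.144,0],"jaw": 0.18},{"d": [0,-0.144,0],"jaw": 0.18},{"d": [0,-0.144,0],"jaw": 0.18},{"jaw": 0.18},{"jaw": 0.18},{"jaw": 0.18},{"jaw": 0.18}]'|grep aaa; python3 st.py
python3 - <<'E'
from h import *
cv2.imwrite("pics/w4.png",ctrl.grab_frame("wrist")[:,:,::-1])
E
```

```text
10.52 xg -46.1 yg 72.6 z 25.2 [-5.   3.3  0.8] 0.178
11.43 xg -115.2 yg -70.4 z 25.9 [ 0.1 -0.4 -0.7] 0.175
```

View pics/w4.png

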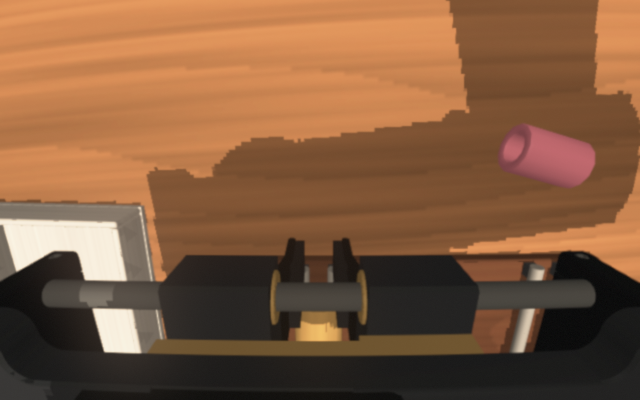

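Track 3's ferrule (319,325) is centred between the fingers. Pushing.

To row units: -8 mm is -0.032, -4 mm is -0.016.

```bash
python3 -m pendant '[{"d": [-0.032,0,0],"jaw": 0.18},{"d": [-0.032,0,0],"jaw": 0.18},{"d": [-0.032,0,0],"jaw": 0.18},{"d": [-0.032,0,0],"jaw": 0.18},{"d": [-0.032,0,0],"jaw": 0.18},{"d": [-0.032,0,0],"jaw": 0.18},{"d": [-0.032,0,0],"jaw": 0.18},{"d": [-0.016,0,0],"jaw": 0.18},{"jaw": 0.18},{"jaw": 0.18}]'|grep aaa;python3 st.py; python3 -m pendant '[{"d": [-0.012,0,0],"jaw": 0.18},{"d": [-0.012,0,0],"jaw": 0.18},{"d": [-0.008,0,0],"jaw": 0.18},{"jaw": 0.18},{"jaw": 0.18},{"jaw": 0.18}]'|grep aaa;python3 st.py; python3 -m pendant '[{"d": [-0.008,0,0],"jaw": 0.18},{"jaw": 0.18},{"jaw": 0.18},{"jaw": 0.18}]'|grep aaa;python3 st.py
```

```text
12.32 xg -55.6 yg -71.3 z 25.5 [ 0.4 -0.7 -0.2] 0.182
12.82 xg -47.7 yg -71.3 z 25.7 [0.4 0.3 1. ] 0.18
13.15 xg -45.7 yg -71.3 z 25.7 [-0.8 -0.  -0.6] 0.182
```

To row units: -2 mm is -0.008.

```bash
python3 -m pendant '[{"d": [-0.008,0,0],"jaw": 0.18},{"d": [-0.008,0,0],"jaw": 0.18},{"jaw": 0.18},{"jaw": 0.18}]'|grep aaa;python3 st.py; python3 -m pendant '[{"d": [-0.012,0,0],"jaw": 0.18},{"d": [-0.012,0,0],"jaw": 0.18},{"d": [-0.012,0,0],"jaw": 0.18},{"jaw": 0.18},{"jaw": 0.18},{"jaw": 0.18}]'|grep aaa;python3 st.py;
```

```text
13.48 xg -41.4 yg -71.3 z 25.7 [ 0.1  0.  -0.6] 0.18
13.98 xg -32.6 yg -71.4 z 25.6 [ 0.7 -0.3  0. ] 0.182
```

To row units: -2 mm is -0.008.

```bash
python3 -m pendant '[{"d": [-0.008,0,0],"jaw": 0.18},{"d": [-0.008,0,0],"jaw": 0.18},{"jaw": 0.18},{"jaw": 0.18}]'|grep aaa;python3 st.py; python3 -m pendant '[{"d": [-0.008,0,0],"jaw": 0.18},{"d": [-0.004,0,0],"jaw": 0.18},{"jaw": 0.18},{"jaw": 0.18},{"jaw": 0.18}]'|grep aaa;python3 st.py;
```

```text
14.32 xg -29.7 yg -71.4 z 25.3 [-2.   1.   0.1] 0.176
14.73 xg -28.5 yg -71.5 z 24.9 [-5.4  0.9  1.8] 0.177
```

Track 3 is home too, so the tight one is on track 1. I retract and go above it.

To row units: 36 mm is 0.144, -35 mm is -0.14.

```bash
python3 -m pendant '[{"d": [0.04,0,0],"jaw": 0.18},{"d": [0,0,-0.14],"jaw": 0.18},{"d": [0,0,-0.14],"jaw": 0.18},{"d": [-0.016,0.144,0],"jaw": 0.57},{"d": [-0.016,0.144,0],"jaw": 0.57},{"d": [-0.016,0.144,0],"jaw": 0.57},{"d": [-0.016,0.14,0],"jaw": 0.57},{"jaw": 0.57},{"jaw": 0.57},{"jaw": 0.57},{"jaw": 0.57}]'|grep aaa;python3 st.py
python3 - <<'E'
from h import *
a=ctrl.grab_frame("top")[130:230,280:390,::-1]; b=ctrl.grab_frame("wrist")[150:,:,::-1]
cv2.imwrite("pics/c2.png",np.vstack([cv2.resize(a,(330,300),interpolation=2),np.zeros((2,330,3),np.uint8),cv2.resize(b,(330,129))])) if 0 else None
o=np.zeros((300,800,3),np.uint8); o[:,:330]=cv2.resize(a,(330,300),interpolation=2); o[:184,340:800]=cv2.resize(b,(460,184)); cv2.imwrite("pics/c2.png",o)
E
```

```text
15.65 xg -19.0 yg 70.8 z 95.7 [-0.5 -0.  -0.3] 0.559
```

View pics/c2.png

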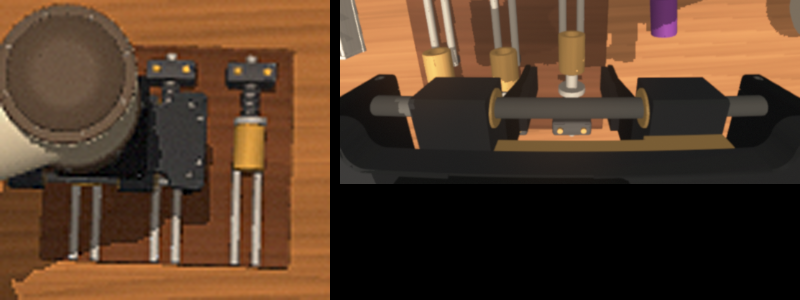

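Track 3's ferrule is up against its shoulder. On track 1 there is a clear gap to the shoulder, and the fingers straddle the ferrule evenly (528 and 612 around 571). Descend and grip.

To row units: 36 mm is 0.144, 35 mm is 0.14.

```bash
python3 -m pendant '[{"d": [0,0.0016,0.144],"jaw": 0.57},{"d": [0,0,0.14],"jaw": 0.57},{"jaw": 0.57},{"jaw": 0.2},{"jaw": 0.2},{"jaw": 0.2},{"jaw": 0.2},{"jaw": 0.2},{"jaw": 0.2}]' 20;python3 st.py
```

```text
time: 16.5
tool_pos: [595.5, 21.2, 26.7]
orientation: [0.03, 1.0, 0.001, 0.002]
contact_force: [-0.1, 3.3, 5.5]
width: 0.306
grasp_force: 20.0
16.5 xg -17.6 yg 73.0 z 26.7 [-0.1  3.3  5.5] 0.306
```

To row units: -35 mm is -0.14, -30 mm is -0.12.

```bash
python3 -m pendant '[{"d": [0.016,0,0],"jaw": 0.2},{"d": [0.024,0,0],"jaw": 0.2},{"d": [0.032,0,0],"jaw": 0.2},{"d": [0.032,0,0],"jaw": 0.2},{"d": [0.032,0,0],"jaw": 0.2},{"jaw": 0.2},{"jaw": 0.2},{"d": [0,0,-0.12],"jaw": 0.2},{"d": [0,0,-0.14],"jaw": 0.2},{"jaw": 0.2},{"jaw": 0.2},{"jaw": 0.2}]';python3 st.py
```

```text
time: 17.5
tool_pos: [558.0, 21.8, 88.6]
orientation: [0.031, 1.0, -0.0, -0.002]
contact_force: [-1.0, -0.4, -1.6]
width: 0.304
grasp_force: 20.0
17.5 xg -55.1 yg 71.5 z 88.6 [-1.  -0.4 -1.6] 0.304
```

To row units: -37.5 mm is -0.15, 2.2 mm is 0.0088.

```bash
python3 -m pendant '[{"d": [0.0088,-0.15,0],"jaw": 0.2},{"d": [0.0088,-0.15,0],"jaw": 0.2},{"d": [0.0088,-0.15,0],"jaw": 0.2},{"d": [0.0088,-0.15,0],"jaw": 0.2},{"d": [0.0088,-0.15,0],"jaw": 0.2},{"d": [0.0088,-0.15,0],"jaw": 0.2},{"d": [0.0088,-0.15,0],"jaw": 0.2},{"d": [0.0088,-0.15,0],"jaw": 0.2},{"jaw": 0.2},{"jaw": 0.2},{"jaw": 0.2}]';python3 st.py
python3 - <<'E'
from h import *
a=ctrl.grab_frame("top")[130:260,280:460,::-1]; b=ctrl.grab_frame("wrist")[:,:,::-1]
o=np.zeros((290,800,3),np.uint8); o[:,:400]=cv2.resize(a,(400,290),interpolation=2); o[:250,400:]=cv2.resize(b,(400,250)); cv2.imwrite("pics/c3.png",o)
E
```

```text
time: 18.42
tool_pos: [522.7, -275.8, 87.7]
orientation: [0.031, 1.0, 0.001, -0.002]
contact_force: [0.2, 0.8, -1.3]
width: 0.303
grasp_force: 20.0
18.42 xg -73.7 yg -227.6 z 87.7 [ 0.2  0.8 -1.3] 0.303
```

View pics/c3.png

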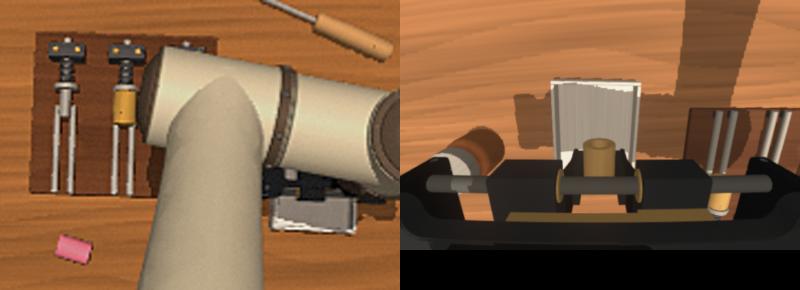

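The middle ferrule is against its shoulder and the held ferrule hangs over the tray (599,165), with the tray centred at about 595. Lower and release.

To row units: 36 mm is 0.144, 25 mm is 0.1.

```bash
python3 -m pendant '[{"d": [0,0,0.144],"jaw": 0.2},{"d": [0,0,0.1],"jaw": 0.2},{"d": [0,0,0.032],"jaw": 0.2},{"d": [0,0,0.012],"jaw": 0.2},{"jaw": 0.2},{"jaw": 0.2},{"jaw": 0.2}]' ; python3 -m pendant '[{"d": [0,0,0.004],"jaw": 0.42},{"jaw": 0.42},{"jaw": 0.42},{"jaw": 0.42},{"jaw": 0.42},{"d": [0,0,-0.06],"jaw": 0.42},{"d": [0,0,-0.14],"jaw": 0.42},{"d": [0,0,-0.16],"jaw": 0.42},{"d": [0,0,-0.16],"jaw": 0.42},{"d": [0,0,-0.16],"jaw": 0.42}]'; python3 -m pendant '[{"d": [0.12,0,-0.08],"jaw": 0.42},{"d": [0.12,0,-0.08],"jaw": 0.42},{"d": [0.12,0,-0.08],"jaw": 0.42},{"jaw": 0.42},{"jaw": 0.42},{"jaw": 0.42}]'
python3 - <<'E'
from h import *
a=ctrl.grab_frame("top")[130:260,280:460,::-1]; b=ctrl.grab_frame("wrist")[:,:,::-1]
o=np.zeros((290,800,3),np.uint8); o[:,:400]=cv2.resize(a,(400,290),interpolation=2); o[:250,400:]=cv2.resize(b,(400,250)); cv2.imwrite("pics/c4.png",o)
E
```

```text
time: 19.1
tool_pos: [525.7, -276.2, 19.3]
orientation: [0.03, 1.0, -0.0, 0.002]
contact_force: [0.5, -0.1, -1.0]
width: 0.305
grasp_force: 20.0
time: 19.93
tool_pos: [523.8, -276.1, 188.5]
orientation: [0.03, 1.0, -0.0, -0.0]
contact_force: [0.4, 0.1, 0.4]
width: 0.418
grasp_force: 0.0
time: 20.43
tool_pos: [434.5, -270.6, 246.5]
orientation: [0.03, 1.0, 0.0, 0.0]
contact_force: [0.5, -0.3, -1.3]
width: 0.417
grasp_force: 0.0
```

View pics/c4.png

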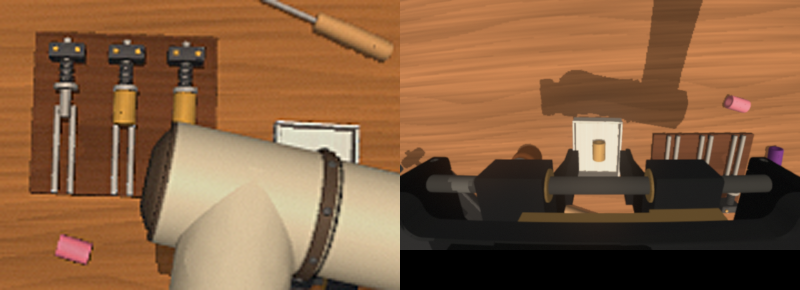

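The picture shows the reject lying in the tray (598,151 in the wrist crop) and the other two against their shoulders (125,105) and (185,105). Handing in.

```bash
python3 -m pendant '[{"jaw": 0.42},{"jaw": 0.42},{"jaw": 0.42}]'|head -1; python3 -c "
from rig import ctrl
print(ctrl.hand_in())"
```

```text
time: 20.78
the job is handed in; nothing more can be done
None
```

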